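# Find the round printing block in the lidded tins

## Robot

A 6-joint arm with a two-finger parallel gripper is mounted at the origin on the work surface. World frame = base frame: x ahead of the robot, y to its left, z up, the work surface at z = 0. Lengths are in m, angles in rad, forces in N, time in s.
With the tool pointing down it reaches from about 0.375 to 0.75 m from the base axis. Payload 9 kg.
Tool frame: the origin (TCP) lies on the centre line of the jaws, within the pads' length; the fingertips stand 25 mm ahead of it and the grasp point (between the pads) lies 6 mm ahead of it; z points along the fingers, y is the direction in which the jaws open and shut (so a half turn about z gives the same grasp; the last joint's range is limited). The gripper opens to 85 mm and grips with 20 to 120 N. Pads are 22 mm wide; open, the fingers measure 114 mm over their backs; the gripper's body (76 mm by 85 mm) begins 54 mm behind the grasp point. The pads swing forward as they close: fully open they stand 13 mm farther back than shut.
Start: joints at [-1.469, 0.104, 0.097, 1.564, 0, 1.353], TCP at [0.189, -0.57, 0.256] pointing down, gripper open.
Joint ranges: [-2.99, 2.99], [-0.84, 1.86], [-1.1, 1.16], [-1.84, 2.11], [-1.51, 1.56], [-3.14, 3.14]. Speed limits (rad/s): [2.22, 2.22, 2.57, 3.14, 3.14, 3.14].

## Interface

Orientations are given as a unit quaternion [x, y, z, w].
In Python, from cell import bot, optics, ticket gives the robot as it stands.
- The arm moves only by the tool drive_tool, never from a script. Its argument "rows" is a list of rows, each a list of 7 numbers: the finger opening in mm, from 0 to 85.4, then the shift along the tool's x, y, z in mm, then the turn, a rotation vector about the tool's x, y, z in degrees. A call has 1 to 8 rows; each row is the pose to reach, as a shift and turn from the pose commanded when the call began, along the tool's axes at that moment; what a row does not reach only later rows make up. A row lasts 1/8 s, in which the tool goes at most 62.5 mm and 10.7 degrees, less where a joint would pass 70% of its speed; a pose out of reach is approached as far as the arm can. A call with a gripper value outside its range is refused whole. The fingers move at their own pace and stop on an object; the grip force is fixed at half the most. Time passes only in rows, so rows that repeat a pose let the fingers close. It gives the time, the measured TCP pose, the force and the opening at its end, in the units of the state.
- bot.read_state(): the state, without advancing time (a new reading comes with each control period).
- optics.grab_frame(name): name is "scene" or "top"; returns a dict with "image" (400x640x3 uint8, red, green, blue), "mtx" (3x3 intrinsics, pixels), "dist_coeffs" ([k1, k2, p1, p2, k3] as OpenCV has them; the pictures are not rectified), "view" (4x4, takes a point from world to camera coordinates). Camera axes: x right, y down, z forward; pixel columns grow to the right and rows downward; lengths in m; the calibration is good to about 2 mm. A picture is of the moment at which its call begins. There is no depth.
- ticket.sign_off(): hands the job in, once; it reports no verdict.
The state is a dict: "time": time; "q": joint angles; "joint_velocities": joint speeds; "joint_torque": joint torques, N m; "tool_pos": TCP position; "orientation": TCP orientation; "force": force on the tool from outside, world axes, zero at the start; "moment": the same for the moment, N m; "grip_width": finger opening in m.
Only numpy, scipy, OpenCV 4.12 (cv2) and the standard library are available. Lean on these libraries where they do the work, as an engineer would, in place of code of your own. Each camera call takes 0.05 s, during which the arm holds its last target.

## Task

One of the two lidded tins holds the round printing block, the other a square one. Open the tins until you find the round block, laying each lid you take off flat on the table (the lid of a wrong tin may also go back on its tin). Then take the round block out by its handle and set it down upright on the middle of the blank grey card.

Things in the scene. Friction and masses are not known exactly. Their poses are not given: they have to be found in the camera images.
- lid_left_grip (a point): Grip point on the loose lift-off lid of the left (+y) tin (steel plate 96 x 156 mm, 4 mm thick): on its upright wooden block handle, 22 mm thick (y), 50 long (x), 34 high, 24 mm above the plate. y: long side of lid and tin; x: short side; z up. The point is 88 mm above the table at the start, 34 mm when the lid stands on it. Bare table for lids: world x 390-500 mm, |y| 160-320 mm, beside the card.
- lid_right_grip (a point): Grip point on the loose lift-off lid of the right (-y) tin (steel plate 96 x 156 mm, 4 mm thick): on its upright wooden block handle, 22 mm thick (y), 50 long (x), 34 high, 24 mm above the plate. y: long side of lid and tin; x: short side; z up. The lids start centred on fixed tins 90 x 150 mm, 60 high, walls and floor 4 mm. Either may hold the round block, the other a square one (50 mm).
- round_block_grip (a point): Wanted block, standing in one tin, within 12 mm of its middle: round wooden foot 60 mm across, 14 thick, with an upright round handle 22 mm in diameter in its middle; 48 mm high in all, below the tin's rim. This point: on the handle's axis, 37 mm above the underside, where to grip it; z up. Closing along the tin's long side leaves most room: fingers up to 115 mm wide outside go in.
- blank_card_middle (a point): Middle of the upper face of the blank card: plain unpainted grey board 120 mm x 120 mm, 3 mm thick, fixed flat on the table between the robot and the tins, near the centre line; the other cards lying about are painted with rings. z up, x and y along its edges.
Mind the look-alikes: they are no part of the job. What is shaped like the part that bears lid_left_grip but turquoise or yellow is not meant.

How it is judged:
On the way, in this order (a step that is already met when the one before it is completed fails the run):
1. the round block is lifted out of its tin in the gripper (height (world z) of round_block_grip above 0.09 m and contact force between the fingers and round_block above 0.5 N), for 0.1 s.
2. it is lowered onto the card in the gripper, not dropped: its foot less than 12 mm above the card while the fingers still hold it (horizontal distance between round_block_grip and blank_card_middle below 0.03 m and height (world z) of round_block_grip below 0.052 m and contact force between the fingers and round_block above 0.3 N).
At the end, for the whole second after the job is handed in: The round block stands upright and at rest on the blank card, its axis within 30 mm of the card's middle and within 5 degrees of vertical; each lid lies flat, right way up (within 8 degrees), either on the table or, within 15 mm, where it started on its tin (horizontal distance between round_block_grip and blank_card_middle below 0.03 m and height (world z) of round_block_grip below 0.046 m and angle between round_block_grip's own z axis and vertical below 0.1 rad and linear speed of round_block below 0.02 m/s and angle between each of lid_left_grip, lid_right_grip's own z axis and vertical below 0.15 rad and (height (world z) of lid_left_grip below 0.05 m or distance of lid_left_grip from where it was at the start of the episode below 0.015 m) and (height (world z) of lid_right_grip below 0.05 m or distance of lid_right_grip from where it was at the start of the episode below 0.015 m)); the robot touches nothing.
It also fails if it takes over 72 s, if anything falls off the work surface, if the arm or the gripper's body presses on something with over 40 N, if the wrist force passes 120 N, or if a joint passes its speed limit or range.

## Working session

There is one attempt and no reset: what is moved stays moved. The work goes in short steps, Python scripts to look and compute and a tool call to move; the robot and the scene stay as the last step left them, time stands still between calls to the robot, and variables do not carry over. Pictures are saved under pics/ and viewed, and the job is handed in when it is done.

Besides the shell and the picture viewer there is one more tool, called after ">>>" as name([rows], argument=value, ...), one row to a line, values as JSON. drive_tool: Moves the arm, as the interface text tells. Its arguments: {"type":"object","properties":{"rows":{"type":"array"}},"required":["rows"]}

```bash
ls; mkdir -p pics; cat > h.py <<'E'
import numpy as np, cv2
from cell import bot, optics, ticket
def grab(n,fn=None):
    f=optics.grab_frame(n)
    np.savez(f'pics/{n}_cal.npz',m=f['mtx'],d=f['dist_coeffs'],v=f['view'])
    if fn: cv2.imwrite(f'pics/{fn}.png',f['image'][:,:,::-1])
    return f
def cal(n):
    z=np.load(f'pics/{n}_cal.npz'); return z['m'],z['d'],z['v']
def px2w(n,u,v,z):
    m,d,V=cal(n)
    p=cv2.undistortPoints(np.array([[[u,v]]],float),m,d)[0,0]
    R,t=V[:3,:3],V[:3,3]; c=-R.T@t; r=R.T@np.array([p[0],p[1],1])
    return c+r*(z-c[2])/r[2]
def w2px(n,P):
    m,d,V=cal(n)
    return cv2.projectPoints(np.array(P,float).reshape(-1,3),cv2.Rodrigues(V[:3,:3])[0],V[:3,3],m,d)[0].reshape(-1,2)
def crop(fn,u0,v0,u1,v1,s,out):
    im=cv2.imread(f'pics/{fn}.png')[v0:v1,u0:u1]
    cv2.imwrite(f'pics/{out}.png',cv2.resize(im,None,fx=s,fy=s,interpolation=cv2.INTER_CUBIC))
E
python3 - <<'E'
from h import *
grab('scene','s0'); grab('top','t0')
print(bot.read_state())
for n in('scene','top'):
    V=cal(n)[2]; print(n, -V[:3,:3].T@V[:3,3], V[2,:3], V[0,:3])
E
```

```text
pics
{'time': 0.1, 'q': array([-1.46871193e+00,  1.04620909e-01,  9.65483821e-02,  1.56392462e+00,
       -1.06493514e-05,  1.35310956e+00]), 'joint_velocities': array([ 0.00166887, -0.00130627,  0.00209298,  0.00198685,  0.0014156 ,
       -0.0005099 ]), 'joint_torque': array([ 5.81471351e-03, -5.58209753e+01,  5.04718316e+01,  1.32056308e-02,
       -2.66209654e-04,  6.76716411e-06]), 'tool_pos': array([ 0.18859423, -0.56929603,  0.25561176]), 'orientation': array([ 9.87245327e-01,  1.59205224e-01,  2.93693132e-05, -5.99715054e-04]), 'force': array([0.49976554, 0.31501232, 0.62081443]), 'moment': array([0.00734571, 0.00884259, 0.01414428]), 'grip_width': 0.0854275692431759}
scene [ 0.90936019 -0.47462925  0.98238463] [-0.38485655  0.44452146 -0.80887954] [ 0.76213558  0.64738125 -0.00684652]
top [0.32476914 0.01283463 0.90817174] [ 0.1630721   0.00232254 -0.98661142] [-0.01276402 -0.99990857 -0.00446354]
```

View pics/s0.png

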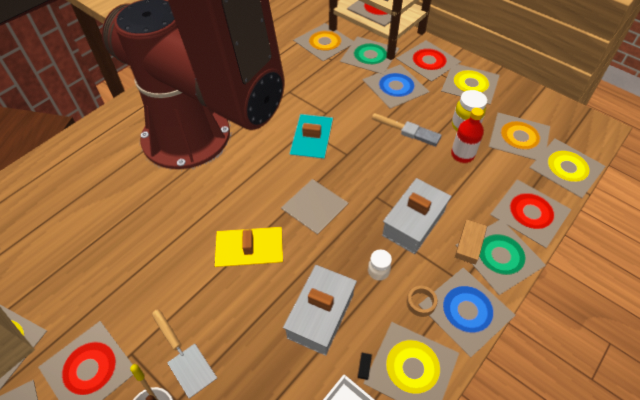

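View pics/t0.png

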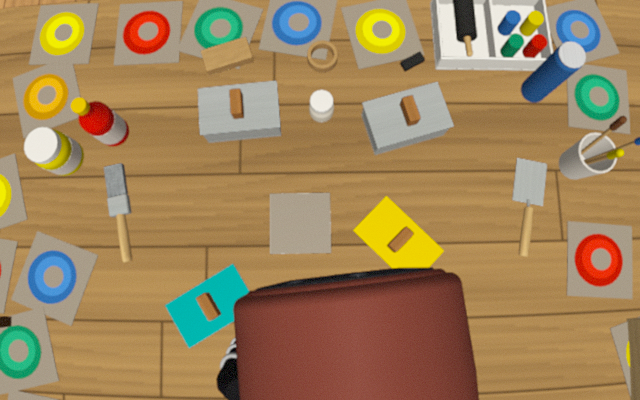

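The top picture shows two grey-steel lidded tins, the left at about (238,110) and the right at (408,118). The blank card is at (300,223). The turquoise lid (207,306) and yellow lid (400,238) are look-alikes. I'll enlarge the tins and the card to confirm.

```bash
python3 - <<'E'
from h import *
crop('t0',185,70,465,270,2.8,'t0c')
crop('s0',270,160,470,360,3,'s0c')
E
```

```text
(no output)
```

View pics/t0c.png

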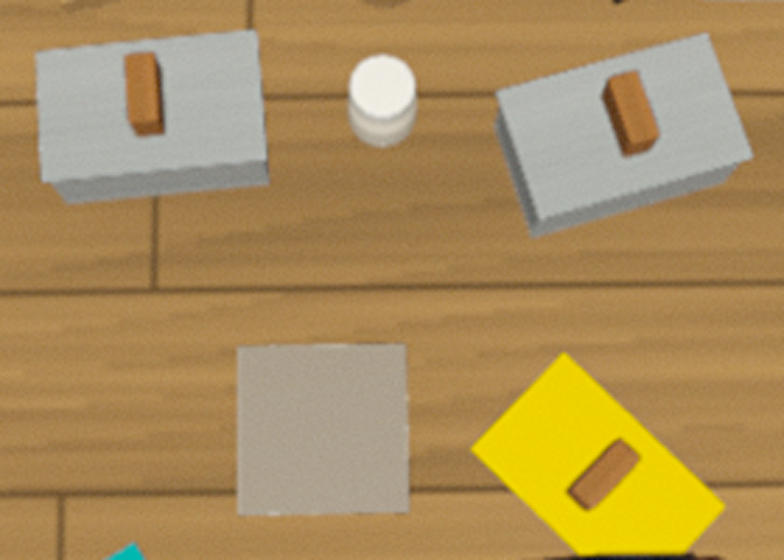

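View pics/s0c.png

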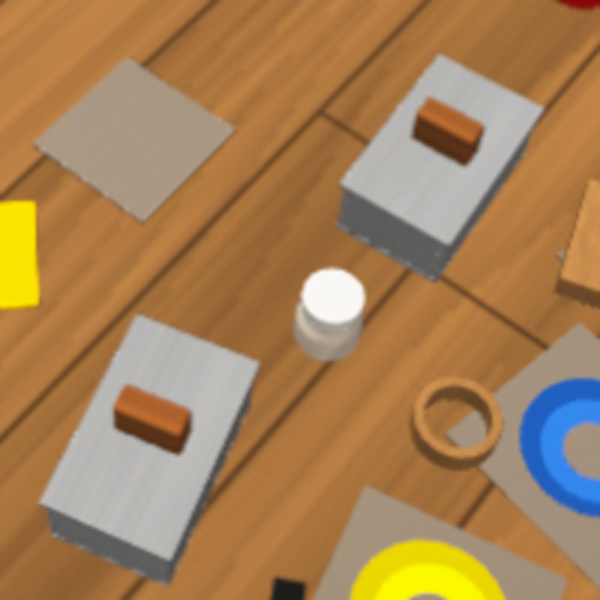

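In the crop, the left lid's plate corners are (36,53), (257,31), (268,162) and (42,181). The right lid's are (496,93), (708,34), (751,157) and (536,222). The card's are (238,346), (406,344), (408,513) and (238,514). Both steel lids carry wooden block handles, and the unpainted board is the card.

```bash
python3 - <<'E'
from h import *
def q(n,pts,z,s=2.8,o=(185,70)):
    P=np.array([px2w(n,a/s+o[0],b/s+o[1],z) for a,b in pts])*1000
    print(n,P[:,:2].round(0).tolist(),'mid',P.mean(0).round(1),'sides',[round(float(np.linalg.norm(P[i]-P[i-1])),1) for i in range(4)])
    e=(P[1]-P[0]+P[2]-P[3]); print(' ang of edge0-1',np.degrees(np.arctan2(e[1],e[0])).round(1)); e=(P[3]-P[0]+P[2]-P[1]); print(' ang of edge0-3',np.degrees(np.arctan2(e[1],e[0])).round(1))
q('top',[(36,53),(257,31),(268,162),(42,181)],.064)
q('top',[(496,93),(708,34),(751,157),(536,222)],.064)
q('top',[(238,346),(406,344),(408,513),(238,514)],.003)
q('top',[(564,353),(725,506),(620,600),(472,449)],.004)
# handle tops
q('top',[(125,55),(153,53),(163,131),(135,135)],.098)
q('top',[(603,77),(637,70),(659,143),(628,157)],.098)
q('top',[(603,92),(615,77),(637,70),(640,85)],.098)
# scene: lid corners s0c
q('scene',[(440,55),(543,107),(450,245),(340,184)],.064,3,(270,160))
q('scene',[(138,316),(259,362),(173,555),(43,505)],.064,3,(270,160))
q('scene',[(128,58),(235,128),(143,220),(36,145)],.003,3,(270,160))
# jar
print(px2w('top',185+382/2.8,70+128/2.8,0.0),px2w('top',185+382/2.8,70+88/2.8,0.06))
print(px2w('scene',270+330/3,160+340/3,0.0))
print(px2w('top',230,268,.0),px2w('top',167,305,0),px2w('top',190,346,0))
E
```

```text
top [[695.0, 244.0], [707.0, 89.0], [611.0, 81.0], [601.0, 236.0]] mid [653.6 162.3  64. ] sides [94.2, 155.5, 96.3, 155.3]
 ang of edge0-1 -85.8
 ang of edge0-3 -175.2
top [[659.0, -76.0], [702.0, -227.0], [612.0, -250.0], [567.0, -100.0]] mid [ 634.9 -163.2   64. ] sides [95.5, 156.6, 93.6, 156.9]
 ang of edge0-1 -73.6
 ang of edge0-3 -165.4
top [[496.0, 107.0], [496.0, -13.0], [376.0, -12.0], [377.0, 107.0]] mid [436.   47.3   3. ] sides [119.0, 119.4, 119.6, 118.4]
 ang of edge0-1 -90.2
 ang of edge0-3 179.9
top [[487.0, -125.0], [377.0, -234.0], [313.0, -157.0], [420.0, -57.0]] mid [ 399.5 -143.4    4. ] sides [95.1, 155.5, 99.7, 146.1]
 ang of edge0-1 -136.0
 ang of edge0-3 132.3
top [[677.0, 174.0], [678.0, 155.0], [623.0, 147.0], [620.0, 166.0]] mid [649.3 160.6  98. ] sides [57.2, 18.8, 55.7, 18.7]
 ang of edge0-1 -84.9
 ang of edge0-3 -171.8
top [[656.0, -144.0], [661.0, -167.0], [610.0, -179.0], [600.0, -158.0]] mid [ 632.  -161.9   98. ] sides [57.5, 23.6, 52.5, 23.2]
 ang of edge0-1 -71.9
 ang of edge0-3 -166.7
top [[646.0, -143.0], [656.0, -152.0], [661.0, -167.0], [651
[... 152 characters left out ...]
, [711.0, 91.0], [616.0, 83.0]] mid [657.  164.5  64. ] sides [155.0, 92.3, 155.2, 94.6]
 ang of edge0-1 5.1
 ang of edge0-3 -85.1
scene [[573.0, -102.0], [661.0, -75.0], [704.0, -220.0], [617.0, -250.0]] mid [ 638.9 -161.8   64. ] sides [154.1, 92.6, 151.3, 92.0]
 ang of edge0-1 17.8
 ang of edge0-3 -73.5
scene [[380.0, 109.0], [497.0, 109.0], [497.0, -9.0], [382.0, -10.0]] mid [438.9  49.7   3. ] sides [118.8, 117.3, 118.4, 115.5]
 ang of edge0-1 0.5
 ang of edge0-3 -89.4
[0.65800469 0.00208702 0.        ] [0.66519142 0.00235697 0.06      ]
[6.73973974e-01 1.89195856e-03 1.11022302e-16]
[0.34941774 0.18532821 0.        ] [0.27795955 0.30913802 0.        ] [0.19964703 0.26215182 0.        ]
```

Both cameras agree to 2–4 mm. The left lid is at (655,163) with its x axis at 4.6°. The right lid is at (637,−162.5) at about 16°. The card's middle is at (437,48.5). I'll work out the move to above the left lid; the last joint's range means turning half round.

```bash
cat >> h.py <<'E'
from scipy.spatial.transform import Rotation as Ro
def go(x,y,z,yaw):
    """shift (mm) and turn (deg) in tool axes to world pose (mm), tool down, tool x at yaw deg"""
    s=bot.read_state(); p=s['tool_pos']*1000; R=Ro.from_quat(s['orientation'])
    T=Ro.from_euler('z',yaw,degrees=True)*Ro.from_quat([1,0,0,0])
    d=R.inv().apply(np.array([x,y,z])-p); r=(R.inv()*T).as_rotvec(degrees=True)
    print('at',p.round(1),'yaw',np.degrees(np.arctan2(*R.as_matrix()[[1,0],0])).round(1),'t',s['time'],'F',s['force'].round(1),'w',s['grip_width'],'q',s['q'].round(2)); print('shift',d.round(1),'turn',r.round(1))
E
python3 - <<'E'
from h import *
go(655,163,256,184.6); go(450,-250,256,100)
E
```

```text
at [ 188.6 -569.3  255.6] yaw 18.3 t 0.1 F [0.5 0.3 0.6] w 0.0854275692431759 q [-1.47  0.1   0.1   1.56 -0.    1.35]
shift [ 6.730e+02 -5.486e+02  4.000e-01] turn [ 0.000e+00 -1.000e-01 -1.663e+02]
at [ 188.6 -569.3  255.6] yaw 18.3 t 0.1 F [0.5 0.3 0.6] w 0.0854275692431759 q [-1.47  0.1   0.1   1.56 -0.    1.35]
shift [ 348.5 -220.9   -0. ] turn [ -0.   -0.1 -81.7]
```

>>> drive_tool([
  [85,44,-28,0,0,0,-10],
  [85,87,-55,0,0,0,-20],
  [85,131,-83,0,0,0,-31],
  [85,174,-110,0,0,0,-41],
  [85,218,-138,0,0,0,-51],
  [85,261,-166,0,0,0,-61],
  [85,305,-193,0,0,0,-71],
  [85,348,-221,0,0,0,-82],
])

```text
time: 1.1
tool_pos: [0.4503, -0.2489, 0.256]
orientation: [0.64, 0.768, -0.0, -0.0]
force: [-0.6, -0.3, 0.7]
grip_width: 0.0848
```

```bash
python3 - <<'E'
from h import *
go(655,163,200,184.6)
E
```

```text
at [ 450.3 -248.9  256. ] yaw 100.4 t 1.1 F [-0.6 -0.3  0.7] w 0.08484509286765386 q [-0.76 -0.16 -0.16  1.57 -0.    0.63]
shift [368.2 275.7  56. ] turn [ -0.   -0.  -84.2]
```

>>> drive_tool([
  [85,46,34,7,0,0,-10.5],
  [85,92,69,14,0,0,-21],
  [85,138,103,21,0,0,-31.5],
  [85,184,138,28,0,0,-42],
  [85,230,172,35,0,0,-52.5],
  [85,276,207,42,0,0,-63],
  [85,322,241,49,0,0,-73.5],
  [85,368,276,56,0,0,-84],
])

```text
time: 2.1
tool_pos: [0.6574, 0.162, 0.1996]
orientation: [-0.039, 0.999, -0.0, -0.0]
force: [1.4, -0.5, 0.1]
grip_width: 0.0853
```

```bash
python3 - <<'E'
from h import *
go(655,163,97,184.6)
grab('top','t1');grab('scene','s1')
crop('t1',170,60,330,180,4.5,'t1c')
crop('s1',340,120,500,260,4.2,'s1c')
E
```

```text
at [657.4 162.  199.6] yaw -175.6 t 2.1 F [ 1.4 -0.5  0.1] w 0.08529504127086156 q [ 0.05  0.34  0.26  1.49 -0.   -0.03]
shift [  2.3   1.2 102.6] turn [-0.  -0.  -0.2]
```

View pics/s1c.png

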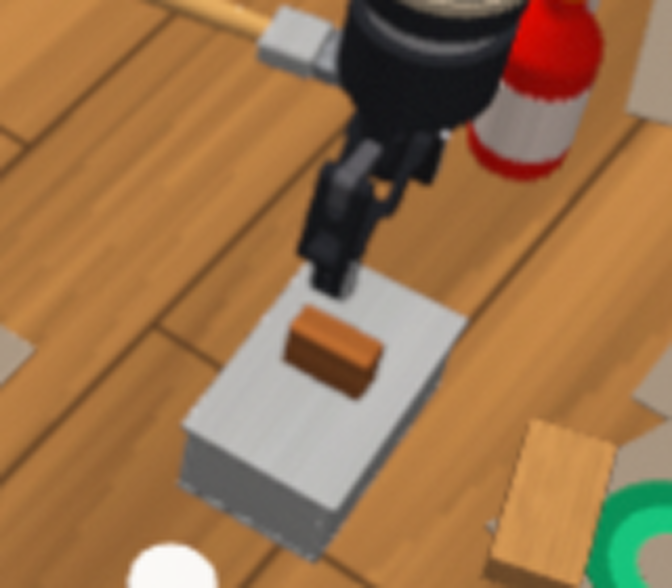

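```bash
python3 - <<'E'
from h import *
for P in ([.657,.162,.2],[.657,.162,.188],[.657,.205,.188],[.657,.119,.188]):
    for n,o,s in(('scene',(340,120),4.2),('top',(170,60),4.5)):
        print(n,P,((w2px(n,P)-o)*s).round(0))
E
```

```text
scene [0.657, 0.162, 0.2] [[368. 217.]]
top [0.657, 0.162, 0.2] [[248.  71.]]
scene [0.657, 0.162, 0.188] [[363. 232.]]
top [0.657, 0.162, 0.188] [[254.  85.]]
scene [0.657, 0.205, 0.188] [[409. 182.]]
top [0.657, 0.205, 0.188] [[140.  88.]]
scene [0.657, 0.119, 0.188] [[316. 284.]]
top [0.657, 0.119, 0.188] [[369.  82.]]
```

View pics/t1c.png

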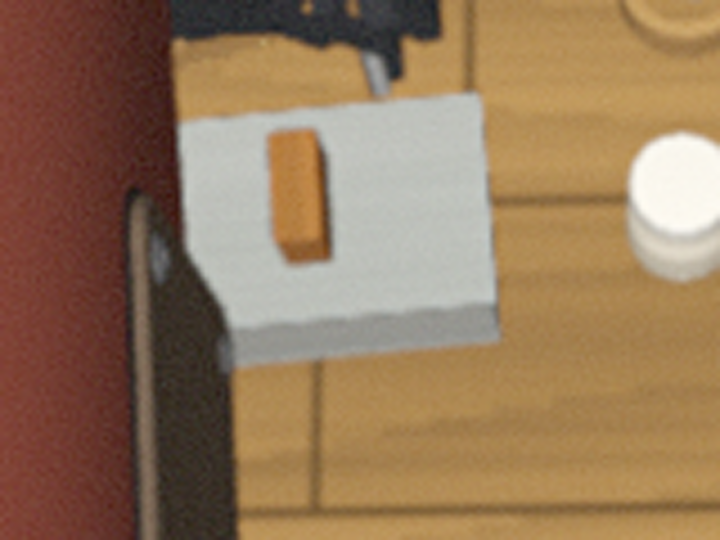

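View pics/s1.png

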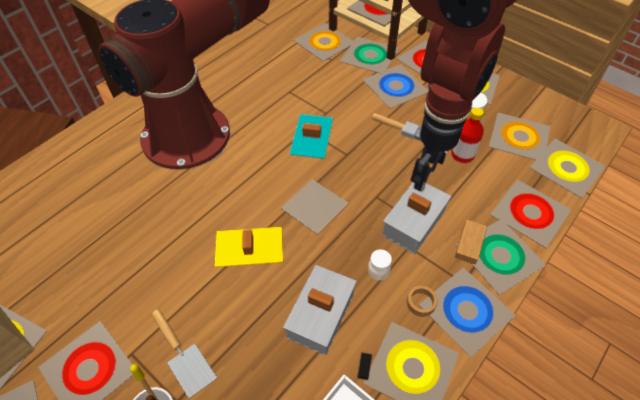

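The near pad shows at crop (335,285), about where the calibration puts it, so I'll descend and grip.

>>> drive_tool([
  [85,2,1,30,0,0,0],
  [85,2,1,65,0,0,0],
  [85,2,1,90,0,0,0],
  [85,2,1,102,0,0,0],
  [85,2,1,102,0,0,0],
  [10,2,1,102,0,0,0],
  [10,2,1,102,0,0,0],
  [10,2,1,102,0,0,0],
])

```text
time: 3.2
tool_pos: [0.6553, 0.161, 0.099]
orientation: [-0.035, 0.999, -0.0, 0.001]
force: [0.5, 0.7, 0.4]
grip_width: 0.0318
```

>>> drive_tool([
  [10,0,0,0,0,0,0],
  [10,0,0,0,0,0,0],
  [10,0,0,-10,0,0,0],
  [10,0,0,-25,0,0,0],
  [10,0,0,-45,0,0,0],
  [10,0,0,-65,0,0,0],
])

```text
time: 3.95
tool_pos: [0.6551, 0.161, 0.1653]
orientation: [-0.035, 0.999, -0.0, 0.0]
force: [0.0, -0.6, -2.0]
grip_width: 0.0207
```

```bash
python3 - <<'E'
from h import *
go(450,245,162,184.6)
grab('top','t2');grab('scene','s2')
crop('s2',340,60,500,260,3,'s2c')
E
```

```text
at [655.1 161.  165.3] yaw -175.9 t 3.95 F [ 0.  -0.6 -2. ] w 0.020653796369122585 q [ 0.05  0.33  0.19  1.43 -0.   -0.02]
shift [198.6  98.3   3.1] turn [-0.   0.1 -0.5]
```

View pics/s2c.png

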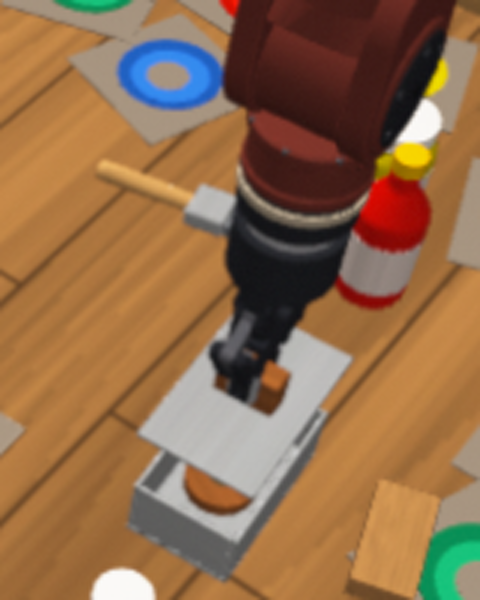

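View pics/t2.png

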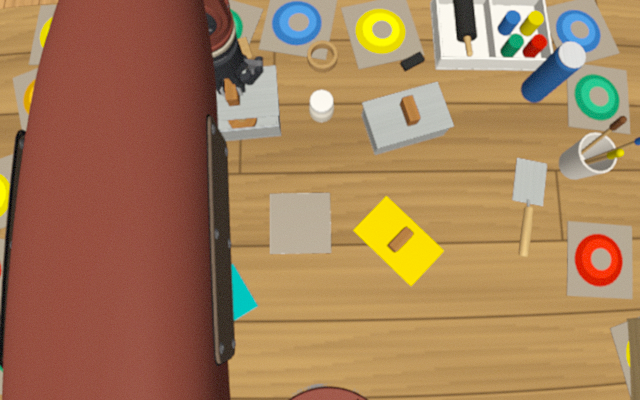

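Under the raised lid at crop (218,485) there is a round wooden foot, so the round block is in the left tin. I'll carry the lid to the bare table at (450,240).

>>> drive_tool([
  [10,25,12,0,0,0,0],
  [10,60,28,0,0,0,0],
  [10,100,47,0,0,0,0],
  [10,145,68,0,0,0,0],
  [10,180,84,0,0,0,0],
  [10,199,93,20,0,0,0],
  [10,199,93,60,0,0,0],
  [10,199,93,90,0,0,0],
])

```text
time: 5.05
tool_pos: [0.4491, 0.2398, 0.0718]
orientation: [-0.036, 0.999, -0.0, -0.0]
force: [-0.0, -0.1, -2.0]
grip_width: 0.0211
```

```bash
python3 - <<'E'
from h import *
go(450,240,39,184.6)
E
```

```text
at [449.1 239.8  71.8] yaw -175.9 t 5.05 F [-0.  -0.1 -2. ] w 0.021102846006577622 q [ 0.23 -0.12 -0.47  1.23 -0.    0.16]
shift [-0.9  0.2 32.8] turn [-0.  -0.  -0.5]
```

>>> drive_tool([
  [10,0,0,10,0,0,0],
  [10,0,0,20,0,0,0],
  [10,0,0,26,0,0,0],
  [10,0,0,29,0,0,0],
  [10,0,0,32,0,0,0],
  [10,0,0,33,0,0,0],
  [10,0,0,33,0,0,0],
])

```text
time: 5.92
tool_pos: [0.4503, 0.2398, 0.0449]
orientation: [-0.036, 0.999, -0.0, 0.001]
force: [-20.1, -7.5, 40.1]
grip_width: 0.0207
```

Contact came about 5 mm early with 40 N. I'll back off a little and look.

>>> drive_tool([
  [10,0,0,-6,0,0,0],
  [10,0,0,-6,0,0,0],
])

```text
time: 6.18
tool_pos: [0.4506, 0.2398, 0.0471]
orientation: [-0.035, 0.999, 0.0, 0.001]
force: [-0.4, 0.5, -2.5]
grip_width: 0.021
```

```bash
python3 - <<'E'
from h import *
go(450,240,39,184.6)
grab('top','t3');grab('scene','s3')
crop('s3',280,60,480,210,4,'s3c')
E
```

```text
at [450.6 239.8  47.1] yaw -175.9 t 6.175 F [-0.4  0.5 -2.5] w 0.021035418096480463 q [ 0.23 -0.1  -0.49  1.18 -0.    0.16]
shift [0.6 0.2 8.1] turn [ 0.   0.1 -0.5]
```

View pics/s3c.png

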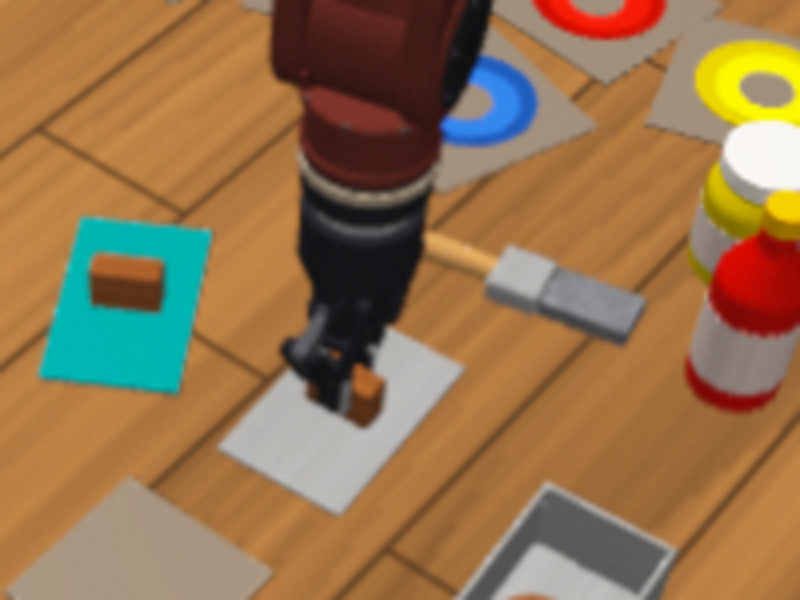

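View pics/t3.png

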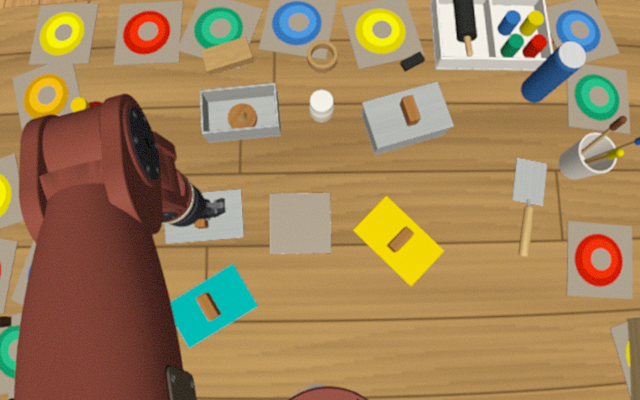

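The lid is just above bare table and level to the eye. I'll ease it down 2 mm and release.

>>> drive_tool([
  [10,0,0,1,0,0,0],
  [10,0,0,2,0,0,0],
  [10,0,0,2,0,0,0],
])

```text
time: 6.65
tool_pos: [0.4497, 0.2396, 0.045]
orientation: [-0.036, 0.999, -0.0, -0.0]
force: [-5.8, -2.4, 10.0]
grip_width: 0.0205
```

```bash
python3 - <<'E'
from h import *
s=bot.read_state(); print(s['tool_pos'],s['force'],s['moment'])
E
```

```text
[0.44965966 0.23961806 0.04496167] [-5.83249077 -2.39822759  9.98814817] [-0.40996674  1.13489254 -0.02487739]
```

>>> drive_tool([
  [40,0,0,0,0,0,0],
  [85,0,0,0,0,0,0],
  [85,0,0,0,0,0,0],
  [85,0,0,-40,0,0,0],
  [85,0,0,-95,0,0,0],
  [85,0,0,-150,0,0,0],
  [85,0,0,-160,0,0,0],
])

```text
time: 7.52
tool_pos: [0.4516, 0.2401, 0.2085]
orientation: [-0.035, 0.999, 0.001, 0.003]
force: [-0.2, -0.5, -0.0]
grip_width: 0.0852
```

```bash
python3 - <<'E'
from h import *
go(655,163,200,184.6)
grab('top','t4');grab('scene','s4')
crop('s4',280,60,480,260,3,'s4c')
crop('t4',180,70,300,160,6,'t4c')
E
```

```text
at [451.6 240.1 208.5] yaw -175.9 t 7.525 F [-0.2 -0.5 -0. ] w 0.08517116995329894 q [ 0.23 -0.18 -0.27  1.48 -0.    0.16]
shift [-197.4  -91.4    9.6] turn [ 0.1  0.4 -0.5]
```

View pics/s4c.png

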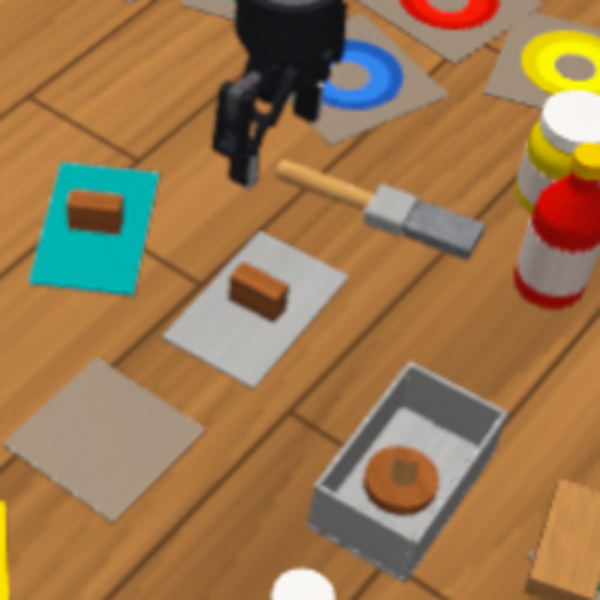

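View pics/t4c.png

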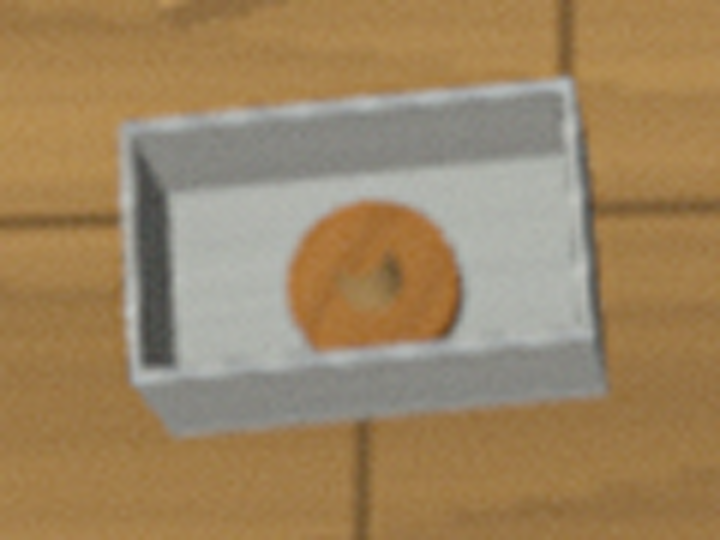

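The lid lies flat. The round block's foot in the top crop spans u 288–462 with its upper edge at v 200, and its handle is near (370,285). I'll enlarge the scene view to locate it and check the tin rim as well.

```bash
python3 - <<'E'
from h import *
crop('s4',375,175,455,260,8,'s4d')
W=lambda n,a,b,z,s,o:(px2w(n,a/s+o[0],b/s+o[1],z)*1000).round(1)
t=lambda a,b,z:W('top',a,b,z,6,(180,70))
print('foot', t(288,285,.018),t(462,285,.018),t(375,200,.018))
P=[t(122,122,.06),t(572,80,.06),t(602,340,.06),t(135,382,.06)];print(P,np.mean(P,0))
for h in (.052,): print('handle top',t(370,262,h),t(372,285,h))
E
```

```text
foot [651.1 191.7  18. ] [649.8 132.6  18. ] [680.9 162.7  18. ]
[array([693.4, 239.8,  60. ]), array([704.4,  92. ,  60. ]), array([615.1,  81.8,  60. ]), array([604.1, 232. ,  60. ])] [654.25 161.4   60.  ]
handle top [645.9 158.2  52. ] [638.  157.4  52. ]
```

View pics/s4d.png

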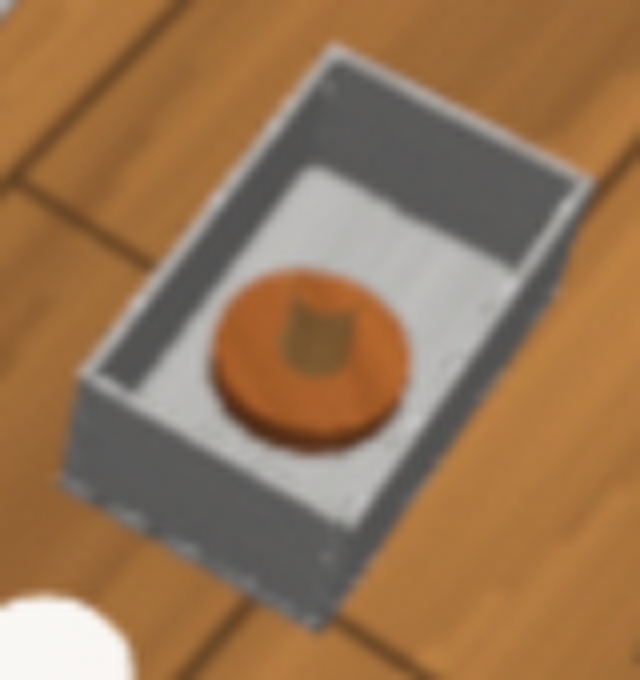

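```bash
python3 - <<'E'
from h import *
W=lambda n,a,b,z,s,o:(px2w(n,a/s+o[0],b/s+o[1],z)*1000).round(1)
f=lambda a,b,z:W('scene',a,b,z,8,(375,175))
print(f(311,352,.018), f(213,350,.018),f(410,362,.018))
P=[f(335,45,.06),f(592,182,.06),f(352,525,.06),f(85,372,.06)];print(P,np.mean(P,0))
for x,y in((650,162),(652,163),(654,165)):
    th=np.linspace(0,6.3,60); c=np.c_[x+30*np.cos(th),y+30*np.sin(th),0*th+18]/1000
    for n,s,o in(('scene',8,(375,175)),('top',6,(180,70))):
        p=(w2px(n,c)-o)*s; print(x,y,n,p.min(0).round(),p.max(0).round(), ((w2px(n,[x/1000,y/1000,.052])-o)*s).round())
E
```

```text
[654.1 163.8  18. ] [631.1 145.4  18. ] [678.9 179.9  18. ]
[array([607.6, 235. ,  60. ]), array([695.1, 240.7,  60. ]), array([706.6,  94.7,  60. ]), array([619.5,  88.5,  60. ])] [657.2   164.725  60.   ]
650 162 scene [196. 267.] [396. 432.] [[313. 284.]]
650 162 top [287. 202.] [464. 371.] [[359. 250.]]
652 163 scene [204. 269.] [404. 434.] [[321. 285.]]
652 163 top [284. 197.] [461. 366.] [[356. 245.]]
654 165 scene [213. 268.] [413. 433.] [[330. 284.]]
654 165 top [278. 192.] [455. 360.] [[350. 239.]]
```

Top gives (650.5,162) and scene gives (654,164.5) for the block, so I'll use (652,163). That fits within 12 mm of the tin's middle.

>>> drive_tool([
  [85,-20,-9,0,0,0,0],
  [85,-60,-28,0,0,0,0],
  [85,-105,-49,0,0,0,0],
  [85,-150,-70,0,0,0,0],
  [85,-185,-86,10,0,0,0],
  [85,-195,-91,40,0,0,0],
  [85,-195,-91,70,0,0,0],
  [85,-195,-91,70,0,0,0],
])

```text
time: 8.62
tool_pos: [0.648, 0.1624, 0.1291]
orientation: [-0.035, 0.999, -0.0, -0.004]
force: [-0.4, -0.3, 0.1]
grip_width: 0.0852
```

```bash
python3 - <<'E'
from h import *
go(652,163,49,184.6)
grab('scene','s5')
crop('s5',355,75,475,260,3,'s5c')
grab('top','t5');crop('t5',180,30,330,160,5,'t5c')
E
```

```text
at [648.  162.4 129.1] yaw -175.9 t 8.625 F [-0.4 -0.3  0.1] w 0.08523954181172164 q [ 0.05  0.33  0.13  1.37 -0.   -0.02]
shift [-4.7  0.3 80.1] turn [ 0.  -0.5 -0.5]
```

View pics/s5c.png

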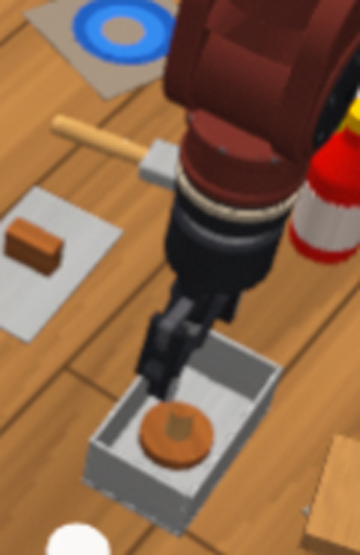

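View pics/t5c.png

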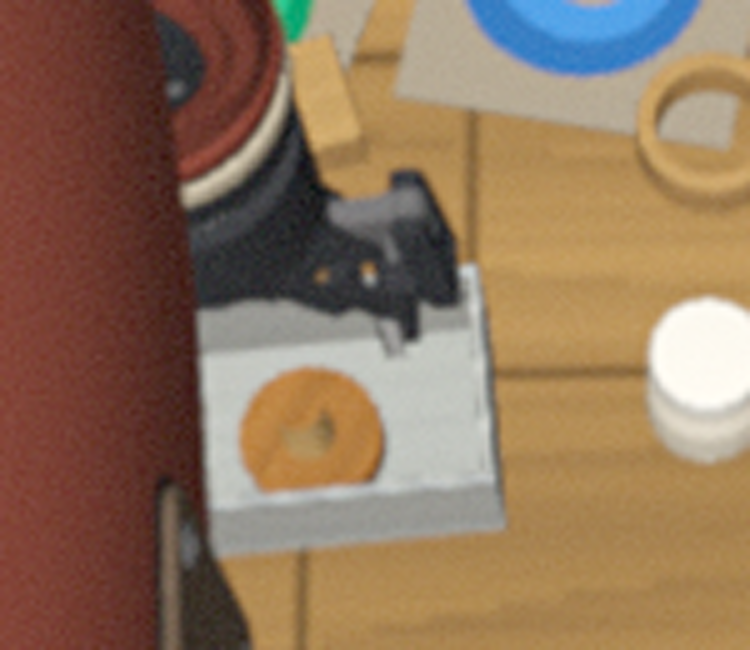

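>>> drive_tool([
  [85,0,0,20,0,0,0],
  [85,0,0,35,0,0,0],
  [85,0,0,35,0,0,0],
  [85,0,0,35,0,0,0],
])

```text
time: 9.22
tool_pos: [0.6508, 0.1627, 0.0995]
orientation: [-0.035, 0.999, -0.0, 0.0]
force: [0.8, -0.3, -0.2]
grip_width: 0.0848
```

```bash
python3 - <<'E'
from h import *
go(652,163,49,184.6)
E
```

```text
at [650.8 162.7  99.5] yaw -175.9 t 9.225 F [ 0.8 -0.3 -0.2] w 0.08484138533682405 q [ 0.05  0.35  0.09  1.31 -0.   -0.02]
shift [-1.2  0.2 50.5] turn [-0.   0.  -0.5]
```

>>> drive_tool([
  [85,-1,0,18,0,0,0],
  [85,-1,0,36,0,0,0],
  [85,-1,0,46,0,0,0],
  [85,-1,0,50,0,0,0],
  [85,-1,0,50,0,0,0],
  [10,-1,0,50,0,0,0],
  [10,-1,0,50,0,0,0],
  [10,-1,0,50,0,0,0],
])

```text
time: 10.22
tool_pos: [0.652, 0.1628, 0.0496]
orientation: [-0.035, 0.999, -0.0, 0.0]
force: [0.1, 0.3, 0.6]
grip_width: 0.0319
```

>>> drive_tool([
  [10,0,0,0,0,0,0],
  [10,0,0,0,0,0,0],
  [10,0,0,-8,0,0,0],
  [10,0,0,-20,0,0,0],
  [10,0,0,-40,0,0,0],
  [10,0,0,-65,0,0,0],
  [10,0,0,-85,0,0,0],
  [10,0,0,-85,0,0,0],
])

```text
time: 11.22
tool_pos: [0.6531, 0.1629, 0.1371]
orientation: [-0.035, 0.999, -0.0, 0.002]
force: [0.2, -0.6, -0.8]
grip_width: 0.0203
```

```bash
python3 - <<'E'
from h import *
go(437,48.5,130,184.6)
grab('scene','s6')
crop('s6',355,75,475,260,3.2,'s6c')
E
```

```text
at [653.1 162.9 137.1] yaw -175.9 t 11.225 F [ 0.2 -0.6 -0.8] w 0.0202863682040277 q [ 0.05  0.33  0.14  1.37 -0.   -0.02]
shift [223.7 -98.8   6.2] turn [-0.   0.2 -0.5]
```

View pics/s6c.png

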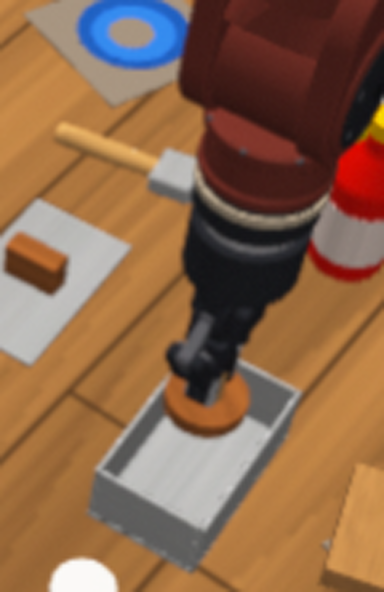

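The block is held level, clear of the tin. Next, carry it to the card.

>>> drive_tool([
  [10,20,-9,0,0,0,0],
  [10,60,-26,0,0,0,0],
  [10,105,-46,0,0,0,0],
  [10,150,-66,0,0,0,0],
  [10,190,-84,0,0,0,0],
  [10,215,-95,15,0,0,0],
  [10,223,-99,40,0,0,0],
  [10,223,-99,55,0,0,0],
])

```text
time: 12.28
tool_pos: [0.4351, 0.0482, 0.0774]
orientation: [-0.035, 0.999, 0.0, -0.001]
force: [0.5, 0.1, -1.0]
grip_width: 0.0202
```

>>> drive_tool([
  [10,0,0,0,0,0,0],
  [10,0,0,8,0,0,0],
  [10,0,0,14,0,0,0],
  [10,0,0,14,0,0,0],
])

```text
time: 12.78
tool_pos: [0.4362, 0.0484, 0.0649]
orientation: [-0.036, 0.999, 0.0, -0.0]
force: [-1.1, 0.2, -0.4]
grip_width: 0.0203
```

```bash
python3 - <<'E'
from h import *
go(437,48.5,48.6,184.6)
grab('scene','s7')
crop('s7',270,130,390,250,5,'s7c')
grab('top','t7'); crop('t7',250,170,350,270,5,'t7c')
E
```

```text
at [436.2  48.4  64.9] yaw -175.9 t 12.775 F [-1.1  0.2 -0.4] w 0.020279966397904928 q [-0.19 -0.35 -0.68  1.25 -0.   -0.26]
shift [-0.8  0.1 16.3] turn [ 0.  -0.  -0.5]
```

View pics/s7c.png

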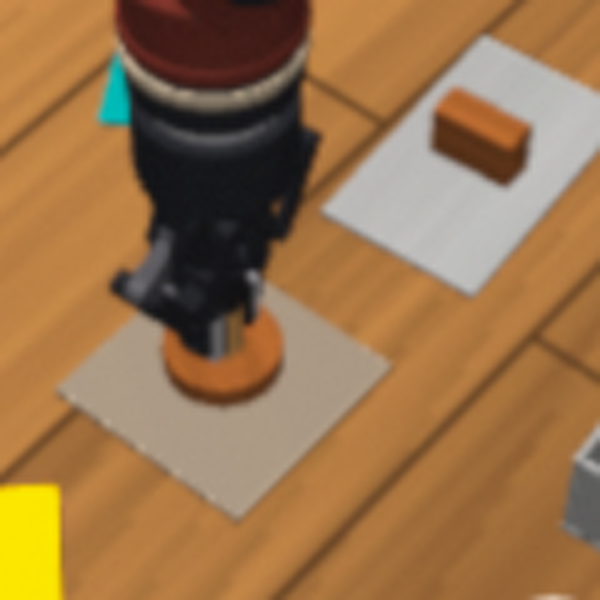

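View pics/t7c.png

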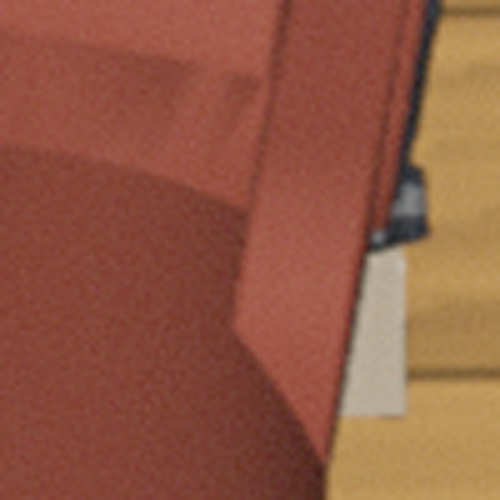

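>>> drive_tool([
  [10,0,0,5,0,0,0],
  [10,0,0,9,0,0,0],
  [10,0,0,11,0,0,0],
  [10,0,0,12,0,0,0],
  [10,0,0,13,0,0,0],
  [10,0,0,13,0,0,0],
])

```text
time: 13.62
tool_pos: [0.4363, 0.0482, 0.0523]
orientation: [-0.035, 0.999, -0.0, -0.0]
force: [0.0, -0.6, -0.8]
grip_width: 0.0202
```

>>> drive_tool([
  [10,0,0,1,0,0,0],
  [10,0,0,2,0,0,0],
  [10,0,0,2,0,0,0],
])

```text
time: 14.0
tool_pos: [0.4363, 0.0483, 0.0502]
orientation: [-0.035, 0.999, -0.0, -0.0]
force: [0.2, 0.2, -1.0]
grip_width: 0.0205
```

>>> drive_tool([
  [10,0,0,1,0,0,0],
  [10,0,0,1.5,0,0,0],
  [10,0,0,1.5,0,0,0],
])

```text
time: 14.38
tool_pos: [0.4363, 0.0482, 0.0487]
orientation: [-0.035, 0.999, -0.0, -0.0]
force: [0.5, -0.2, -0.9]
grip_width: 0.0203
```

```bash
python3 - <<'E'
from h import *
go(437,48.5,48.6,184.6)
grab('scene','s8')
crop('s8',270,130,390,250,5,'s8c')
E
```

```text
at [436.3  48.2  48.7] yaw -175.9 t 14.375 F [ 0.5 -0.2 -0.9] w 0.02025079754367415 q [-0.19 -0.34 -0.69  1.22 -0.   -0.26]
shift [-0.7  0.2  0.1] turn [-0.  -0.  -0.5]
```

View pics/s8c.png

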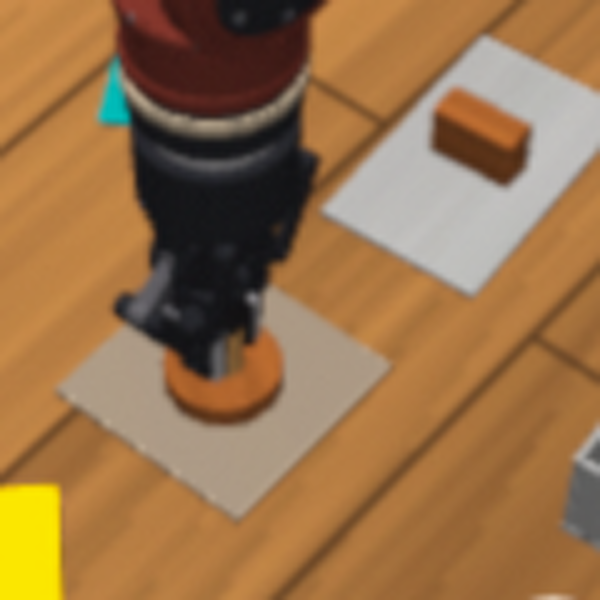

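No contact load yet, so I'll lower another 1.5 mm.

>>> drive_tool([
  [10,0,0,0.5,0,0,0],
  [10,0,0,1,0,0,0],
  [10,0,0,1.5,0,0,0],
  [10,0,0,1.5,0,0,0],
])

```text
time: 14.92
tool_pos: [0.4364, 0.0482, 0.0486]
orientation: [-0.036, 0.999, -0.0, 0.0]
force: [-8.5, 0.9, 14.7]
grip_width: 0.0203
```

Now in contact with 15 N. I'll ease back 1 mm, release, then lift away.

>>> drive_tool([
  [10,0,0,-1,0,0,0],
  [10,0,0,-1,0,0,0],
  [40,0,0,-1,0,0,0],
  [85,0,0,-1,0,0,0],
  [85,0,0,-1,0,0,0],
  [85,0,0,-1,0,0,0],
  [85,0,0,-20,0,0,0],
  [85,0,0,-60,0,0,0],
])

```text
time: 15.92
tool_pos: [0.435, 0.0484, 0.1064]
orientation: [-0.035, 0.999, 0.0, -0.002]
force: [-0.6, -0.8, 0.4]
grip_width: 0.0847
```

>>> drive_tool([
  [85,0,0,-50,0,0,0],
  [85,0,0,-100,0,0,0],
  [85,0,60,-100,0,0,0],
  [85,0,120,-100,0,0,0],
  [85,0,180,-100,0,0,0],
  [85,0,240,-100,0,0,0],
  [85,0,260,-100,0,0,0],
  [85,0,260,-100,0,0,0],
])

```text
time: 16.92
tool_pos: [0.4173, 0.3087, 0.2069]
orientation: [-0.037, 0.999, -0.0, -0.0]
force: [-0.8, -1.3, -0.2]
grip_width: 0.085
```

```bash
python3 - <<'E'
from h import *
go(437,48.5,48.6,184.6)
grab('scene','s9');crop('s9',270,130,470,270,4,'s9c')
grab('top','t9');crop('t9',150,70,470,270,2.5,'t9c')
E
```

```text
at [417.3 308.7 206.9] yaw -175.8 t 16.925 F [-0.8 -1.3 -0.2] w 0.08501118282068765 q [ 0.38 -0.15 -0.24  1.48 -0.    0.31]
shift [  -0.6 -260.9  158.4] turn [-0.  -0.  -0.4]
```

View pics/s9c.png

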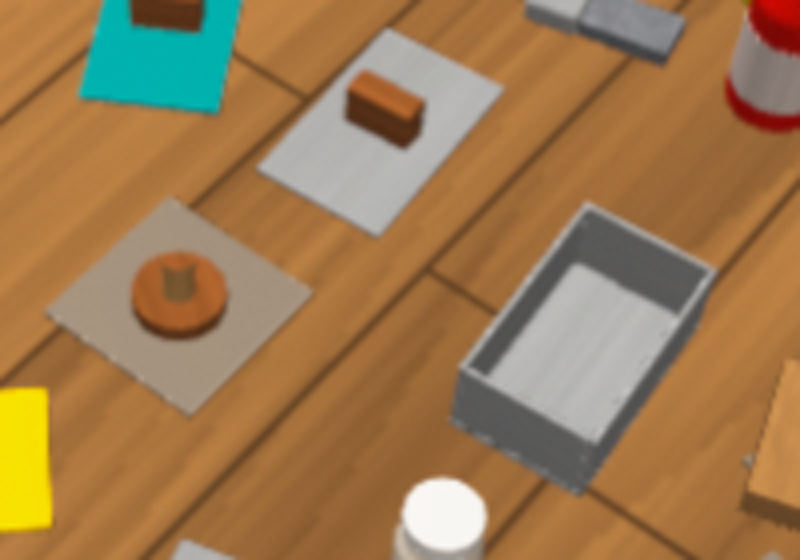

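View pics/t9c.png

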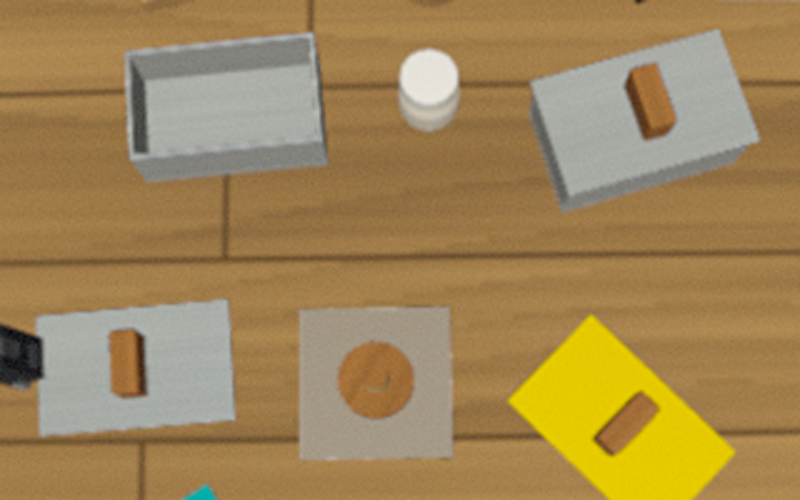

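The top crop shows the foot centred at (376,380) and the card at (376,383), so the block is within about 3 mm of the middle. The left lid lies flat around (135,365). The right lid is untouched, and the robot is clear at z 207 mm. I'll settle briefly and hand in.

>>> drive_tool([
  [85,0,0,0,0,0,0],
  [85,0,0,0,0,0,0],
  [85,0,0,0,0,0,0],
  [85,0,0,0,0,0,0],
])

```text
time: 17.52
tool_pos: [0.418, 0.3074, 0.2073]
orientation: [-0.035, 0.999, -0.0, 0.0]
force: [0.5, -0.6, -1.2]
grip_width: 0.085
```

```bash
python3 - <<'E'
from h import *
s=bot.read_state(); print(s['time'],s['force'].round(2),abs(s['joint_velocities']).max())
print(ticket.sign_off())
E
```

```text
17.525 [ 0.49 -0.61 -1.18] 0.002734088869492038
the job is handed in; nothing more can be done
None
```

The round block is on the blank card and the job is handed in at 17.5 s. It was in the left tin, so I laid that lid flat on the table near (450, 240) mm. I then lifted the block out by its handle and lowered it onto the card, still gripped until it touched with about 15 N. The right tin was never opened.

**Last checks:** in the pictures after release, the block stands upright within about 3 mm of the card's middle. The left lid lies flat, the right lid is untouched, and the gripper is clear and at rest.

**One disagreement:** while I was setting the lid down, it met the table about 5 mm earlier than I expected, with a peak reading of about 40 N at the wrist. I backed off, eased it down to about 10 N and released it. I did not find out why. That peak is well under the 120 N wrist limit, and the load went through the fingers, not the arm or gripper body.

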